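# Lids back on the dried-mushroom jars

### The arm

A 6-joint arm with a two-finger parallel gripper is mounted at the origin on the work surface. World frame = base frame: x ahead of the robot, y to its left, z up, the work surface at z = 0. Lengths are in m, angles in degrees, forces in N, time in s.
With the tool pointing down it reaches from about 0.35 to 0.775 m from the base axis. Payload 7.3 kg.
Tool frame: the origin (TCP) lies between the finger pads; the fingertips stand 19 mm ahead of it and the grasp point (between the pads) is the TCP (env.tip_reach is the distance from the TCP to the fingertips, in m); z points along the fingers, y is the line along which they close (so a half turn about z gives the same grasp; the last joint's range is limited). The gripper opens to 92 mm and grips with 3 to 60 N. Pads are 19 mm wide; open, the fingers measure 130 mm over their backs; the gripper's body (75 mm by 190 mm) begins 47 mm behind the grasp point.
Start: joints at [63.197, 19.595, 87.324, -0, 73.075, -8.365], TCP at [0.166, 0.498, 0.246] pointing down, gripper open.
Joint ranges: [-145.02, 145.02], [-44.19, 115.74], [2.07, 154.8], [-57.11, 237.11], [16.16, 152.29], [-177.93, 177.93]. Speed limits (degrees/s): [147.25, 147.25, 180, 180, 180, 180].

### API

Orientations are given as a 3x3 rotation matrix whose columns are the frame's x, y, z axes.
In Python, from plant import sensors, read_camera, workorder, spot_in, outline_of, env gives the robot as it stands. The module is installed in compiled form; this text tells all that it offers.
- The arm moves only by the tool apply_moves, never from a script. Its argument "increments" is a list that holds one entry, the list of rows, each a list of 5 numbers: the gripper's target within -1 to 1 (shut at 1, half-way at 0, fully open at -1), then the shift along the tool's x, y, z as a fraction of full scale, then the turn about the tool's z as a fraction of full scale. A call has 1 to 5 rows; each row shifts and turns the commanded pose from where the row before left it, along the tool's axes as they then stand; what a row does not reach is not made up. Full scale, the value 1, is 20 mm for a shift and 6 degrees for a turn. A row lasts 1/12 s, in which the tool goes at most 41.7 mm and 7.16 degrees, less where a joint would pass 70% of its speed; a pose out of reach is approached as far as the arm can. A call with a number of a shift or a turn outside -1 to 1 is refused whole. A call with a gripper value outside its range is refused whole. The fingers move at their own pace and stop on an object; the grip force is fixed at half the most. Time passes only in rows, so rows that do not move let the fingers close. It gives the time, the measured TCP pose, the force, the opening and the grip force at its end, in the units of the state.
- sensors.sense(): the state, without advancing time (a new reading comes with each control period).
- read_camera(name): name is "scene" or "top" or "wrist"; returns a dict with "color" (384x512x3 uint8, red, green, blue), "mtx" (3x3 intrinsics, pixels), "extrinsics" (4x4, takes a point from world to camera coordinates); the wrist camera has in their place "T_tool_cam" (4x4, takes a point from camera to tool coordinates, whose origin is the TCP and whose axes are the flange's). Camera axes: x right, y down, z forward; pixel columns grow to the right and rows downward; lengths in m; the calibration is good to about 2 mm. The wrist camera is an equidistant fisheye: a pixel r from the principal point sees the ray r / f radians off the axis. A picture is of the moment at which its call begins: read the wrist's pose just before it. There is no depth.
- workorder.sign_off(): hands the job in; it is judged then, once.
Trained networks look in the newest picture that a camera, given by its name, has taken for a name from the list of things; names that differ only in an ending like _2 or _b are one class to them, and where a whole thing is asked for, a point or a joint stands for the part that bears it (a point fixed in the world has none). Each returns a list of dicts, best first, with "p" (0 to 1); they miss things now and then, are a little off and sometimes report something else, mostly with a low value. They report only what shows in the picture. A call takes as long as a camera call. They do not tell look-alikes from the thing itself.
- spot_in(camera, label): "location" ([column, row] in pixels, amid what is visible of it).
- outline_of(camera, label): "pixels" (384x512 bool, what is visible of it) and "location" ([column, row] in pixels, amid what is visible of it).
The state is a dict: "clock": time; "qpos": joint angles; "joint_velocities": joint speeds; "tau": joint torques, N m; "tcp_pos": TCP position; "ee_rot": TCP orientation; "ft_force": force on the tool from outside, world axes, zero at the start; "wrist_torque": the same for the moment, N m; "gripper_width": finger opening in m; "grip_force": force on a finger pad.
Only numpy, scipy, OpenCV 4.12 (cv2) and the standard library are available. Lean on these libraries where they do the work, as an engineer would, in place of code of your own. Each camera call takes 0.05 s, during which the arm holds its last target. There are 200 camera calls.

### The job

Closing up the stall: the wooden lids of the four open glass jars of dried mushrooms are stacked on the counter. Take the stack apart and put each lid, cork foot down, on the jar it fits, fully home so that it lies flat on the rim. Set them down gently, without dropping them onto the glass, and leave the jars, and the white tray of fresh mushrooms standing among them, where they are.

Things in the scene. Friction and masses are not known exactly. Their poses are not given: they have to be found in the camera images.
- lid_large: Largest round lid, 66 mm across, bottom of the stack, standing on the counter: a flat cap 14 mm thick of light wood with a tapered cork foot 12 mm high under it (52 mm across where it meets the cap, 44 mm at the bottom), 26 mm high in all, 20 to 65 g. Origin: centre of the foot's underside; z points up out of the wooden top. The cap overhangs the foot all round, so in the stack there is a 12 mm gap below each cap's rim.
- lid_square: Square lid, 54 x 54 mm, sides along its x and y, second from the bottom, resting on the large lid: a flat cap 14 mm thick of light wood with a tapered cork foot 12 mm high under it (40 mm square where it meets the cap, 32 mm at the bottom), 26 mm high in all, 20 to 65 g. Origin: centre of the foot's underside; z points up out of the wooden top. The cap overhangs the foot all round, so in the stack there is a 12 mm gap below each cap's rim.
- lid_medium: Middle round lid, 50 mm across, third from the bottom, resting on the square lid: a flat cap 14 mm thick of light wood with a tapered cork foot 12 mm high under it (36 mm across where it meets the cap, 28 mm at the bottom), 26 mm high in all, 20 to 65 g. Origin: centre of the foot's underside; z points up out of the wooden top. The cap overhangs the foot all round, so in the stack there is a 12 mm gap below each cap's rim.
- lid_small: Smallest round lid, 38 mm across, top of the stack, resting on the middle one: a flat cap 14 mm thick of light wood with a tapered cork foot 12 mm high under it (24 mm across where it meets the cap, 18 mm at the bottom), 26 mm high in all, 20 to 65 g. Origin: centre of the foot's underside; z points up out of the wooden top. The cap overhangs the foot all round, so in the stack there is a 12 mm gap below each cap's rim.
- jar_large: Widest round glass jar, body 86 mm across, 95 mm high, loose, 0.2 to 0.55 kg, open at the top. Round mouth 56 mm inside, neck 62 mm outside; takes the 66 mm lid. The neck is 18 mm high with a 3 mm wall. Origin: centre of the underside, z up along the axis; with the lid home the cap rests on the rim, the lid's origin 83 mm above the jar's.
- jar_square: Square glass jar, body 72 x 72 mm, sides along its x and y, 90 mm high, loose, 0.2 to 0.55 kg, open at the top. Square mouth 44 x 44 mm inside, neck 50 mm outside; takes the square lid in any of its four ways round. The neck is 18 mm high with a 3 mm wall. Origin: centre of the underside, z up along the axis; with the lid home the cap rests on the rim, the lid's origin 78 mm above the jar's.
- jar_medium: Middle round glass jar, the tallest, body 70 mm across, 105 mm high, loose, 0.2 to 0.55 kg, open at the top. Round mouth 40 mm inside, neck 46 mm outside; takes the 50 mm lid. The neck is 18 mm high with a 3 mm wall. Origin: centre of the underside, z up along the axis; with the lid home the cap rests on the rim, the lid's origin 93 mm above the jar's.
- jar_small: Smallest round glass jar, body 56 mm across, 80 mm high, loose, 0.2 to 0.55 kg, open at the top. Round mouth 28 mm inside, neck 34 mm outside; takes the 38 mm lid. The neck is 18 mm high with a 3 mm wall. Origin: centre of the underside, z up along the axis; with the lid home the cap rests on the rim, the lid's origin 68 mm above the jar's.
- punnet: White open tray of fresh brown mushrooms, 88 mm along its x by 128 mm along its y, about 60 mm high to the top of the mushrooms; stands among the jars and stays there. Origin: centre of the underside.
Things that resemble listed ones, but are neither listed nor needed, are in the scene too. What is shaped like the jar_square but red is not meant.

How it is judged (in metres and radians):
At the end, for the whole second after the job is handed in: Each of the four lids is on its own jar: within 6 mm of the jar's axis, fully home (its cap on the rim, within 3 mm above), level to 0.08 rad, at rest; the jars stand upright (horizontal distance between lid_large and jar_large below 0.006 m and z of lid_large in the frame of jar_large between 0.079 and 0.086 m and angle between each of lid_large, jar_large, lid_square, jar_square, lid_medium, jar_medium, lid_small, jar_small's own z axis and vertical below 0.08 rad and linear speed of each of lid_large, lid_square, lid_medium, lid_small below 0.02 m/s and horizontal distance between lid_square and jar_square below 0.006 m and z of lid_square in the frame of jar_square between 0.074 and 0.081 m and horizontal distance between lid_medium and jar_medium below 0.006 m and z of lid_medium in the frame of jar_medium between 0.089 and 0.096 m and horizontal distance between lid_small and jar_small below 0.006 m and z of lid_small in the frame of jar_small between 0.064 and 0.071 m); the robot touches nothing.
It fails at once if a jar is pushed more than 35 mm or tipped (distance of any of jar_large, jar_square, jar_medium, jar_small from where it was at the start of the episode above 0.035 m or angle between any of jar_large, jar_square, jar_medium, jar_small's own z axis and vertical above 0.35 rad).
It fails at once if the tray of mushrooms is pushed more than 35 mm (distance of punnet from where it was at the start of the episode above 0.035 m).
It fails at once if a lid is dropped onto its jar (enters the mouth faster than 0.5 m/s) ((horizontal distance between lid_large and jar_large below 0.02 m and z of lid_large in the frame of jar_large below 0.095 m and linear speed of lid_large above 0.5 m/s) or (horizontal distance between lid_square and jar_square below 0.02 m and z of lid_square in the frame of jar_square below 0.09 m and linear speed of lid_square above 0.5 m/s) or (horizontal distance between lid_medium and jar_medium below 0.02 m and z of lid_medium in the frame of jar_medium below 0.105 m and linear speed of lid_medium above 0.5 m/s) or (horizontal distance between lid_small and jar_small below 0.02 m and z of lid_small in the frame of jar_small below 0.08 m and linear speed of lid_small above 0.5 m/s)).
It also fails if it takes over 112 s, if anything falls off the work surface, if the arm or the gripper's body presses on something with over 40 N, if the wrist force passes 120 N, or if a joint passes its speed limit or range.

## Working session

There is one attempt and no reset: what is moved stays moved. The work goes in short steps, Python scripts to look and compute and a tool call to move; the robot and the scene stay as the last step left them, time stands still between calls to the robot, and variables do not carry over. Pictures are saved under pics/ and viewed, at most 14 in all, crops included, and the job is handed in when it is done.

Besides the shell and the picture viewer there is one more tool, called after "Request:" by a JSON object that holds its "name" and its "arguments". apply_moves: Moves the arm, as the interface text tells. Its arguments: {"type":"object","properties":{"increments":{"type":"array","items":{"type":"array","items":{"type":"array","items":{"type":"number"}}}}},"required":["increments"]}

```bash
mkdir -p pics
cat > h.py <<'E'
import numpy as np, cv2
from plant import sensors, read_camera, workorder, spot_in, outline_of, env
def ray(cam,uv):
    K=cam["mtx"];E=np.array(cam["extrinsics"]);R=E[:3,:3];t=E[:3,3]
    d=R.T@np.linalg.solve(K,[uv[0],uv[1],1.]);return -R.T@t,d
def at_z(cam,uv,z):
    o,d=ray(cam,uv);return o+d*(z-o[2])/d[2]
def proj(cam,p):
    E=np.array(cam["extrinsics"]);c=E[:3,:3]@np.array(p)+E[:3,3];q=cam["mtx"]@c;return q[:2]/q[2]
def save(n,im): cv2.imwrite("pics/"+n,im[:,:,::-1])
E
python3 - <<'E'
from h import *
for n in("scene","top"):
    c=read_camera(n);save(n+"0.png",c["color"])
    E=np.array(c["extrinsics"]);print(n,np.array(c["mtx"]).round(0).tolist(),(-E[:3,:3].T@E[:3,3]).round(3))
    for l in "lid_large lid_square lid_medium lid_small jar_large jar_square jar_medium jar_small punnet".split():
        print(l,[(np.round(s["location"]).tolist(),round(s["p"],2)) for s in spot_in(n,l)][:4])
s=sensors.sense();print(s)
E
```

```text
scene [[481.0, 0.0, 256.0], [0.0, 481.0, 191.0], [0.0, 0.0, 1.0]] [1.131 0.204 0.973]
lid_large [([392.0, 211.0], 0.57)]
lid_square [([400.0, 202.0], 0.58)]
lid_medium [([403.0, 193.0], 0.71)]
lid_small [([405.0, 185.0], 0.55)]
jar_large [([144.0, 195.0], 0.79)]
jar_square [([374.0, 264.0], 0.71), ([337.0, 210.0], 0.71)]
jar_medium [([275.0, 182.0], 0.88)]
jar_small [([157.0, 132.0], 0.62), ([142.0, 193.0], 0.62), ([376.0, 266.0], 0.31)]
punnet [([239.0, 245.0], 0.58)]
top [[446.0, 0.0, 252.0], [0.0, 446.0, 186.0], [0.0, 0.0, 1.0]] [0.484 0.009 1.169]
lid_large [([129.0, 161.0], 0.24)]
lid_square [([124.0, 231.0], 0.62)]
lid_medium [([125.0, 236.0], 0.73)]
lid_small [([114.0, 240.0], 0.55)]
jar_large [([343.0, 156.0], 0.73)]
jar_square [([172.0, 208.0], 0.9), ([125.0, 160.0], 0.85)]
jar_medium [([236.0, 211.0], 0.59)]
jar_small [([369.0, 226.0], 0.75), ([126.0, 238.0], 0.65)]
punnet [([241.0, 142.0], 0.91)]
{'clock': 1.0, 'qpos': array([ 6.31978132e+01,  1.95946741e+01,  8.73249012e+01, -3.41683520e-05,
        7.30739448e+01, -8.36578863e+00]), 'joint_velocities': array([-0.06619406, -0.03746972, -0.04349799,  0.02755494,  0.09605061,
       -0.00031797]), 'tau': array([ 2.40496076e-03, -4.31140637e+01, -2.44484246e+01,  7.20126391e-02,
        4.83743346e-02,  3.58206853e-05]), 'tcp_pos': array([0.16602535, 0.49807732, 0.24574242]), 'ee_rot': array([[-9.48675353e-01,  3.16251596e-01,  5.15051799e-05],
       [ 3.16251600e-01,  9.48675348e-01,  1.00688004e-04],
       [-1.70189525e-05,  1.11808823e-04, -9.99999994e-01]]), 'ft_force': array([ 0.16812888, -0.33407549, -0.10162411]), 'wrist_torque': array([ 0.00139401,  0.01503599, -0.02502168]), 'grip_force': 0.0, 'gripper_width': 0.09179974317742523}
```

View pics/scene0.png

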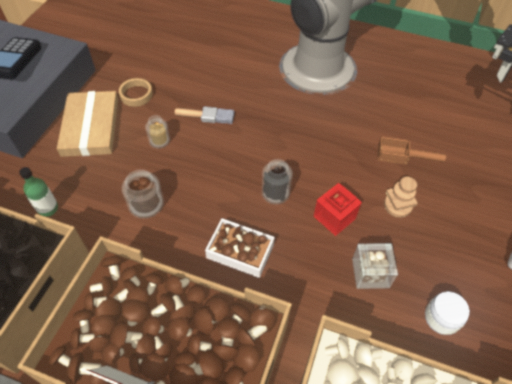

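View pics/top0.png

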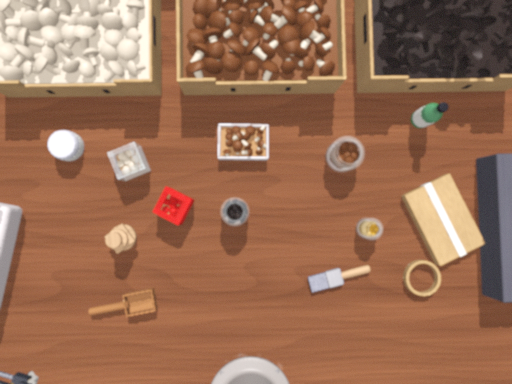

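Run:
```python
from h import *
t=read_camera("top");s=read_camera("scene")
def cr(im,c,r,h=32): return cv2.resize(im[r-h:r+h,c-h:c+h],(260,260),interpolation=cv2.INTER_CUBIC)
im=np.vstack([np.hstack([cr(t["color"],122,238),cr(t["color"],128,161),cr(t["color"],235,211)]),np.hstack([cr(s["color"],403,196),cr(t["color"],345,154),cr(t["color"],370,229)])])
save("m.png",im)
for l,n,z in (("jar_large",0,.05),("jar_square",1,.045),("jar_medium",0,.05),("jar_small",0,.04),("punnet",0,.03)):
    for o in outline_of("top",l)[:3]:
        print(l,np.round(o["location"]),round(o["p"],2),at_z(t,o["location"],z).round(3),at_z(s,o["location"],z)[:0])
for o in outline_of("top","lid_small")[:1]: print(at_z(t,o["location"],.1).round(3))
# triangulate lids top
for l in ("lid_small","lid_medium","lid_square","lid_large"):
    for cam,n in((t,"top"),(s,"scene")):
        o=outline_of(n,l)
        for k in o[:2]:
            m=k["pixels"];v,u=np.nonzero(m);print(l,n,round(k["p"],2),np.round(k["location"],1),u.min(),u.max(),v.min(),v.max())
```

```text
jar_large [345. 154.] 0.75 [ 0.621 -0.25   0.05 ] []
jar_square [170. 210.] 0.95 [0.488 0.193 0.045] []
jar_square [127. 161.] 0.68 [0.612 0.301 0.045] []
jar_small [368. 226.] 0.76 [ 0.436 -0.306  0.04 ] []
punnet [243. 141.] 0.89 [0.66  0.007 0.03 ] []
punnet [125. 237.] 0.68 [0.422 0.311 0.03 ] []
[0.414 0.318 0.1  ]
lid_small top 0.56 [113.9 241.7] 105 121 232 247
lid_small scene 0.6 [405.8 186.2] 399 416 177 192
lid_medium top 0.62 [123.1 235.7] 114 127 229 249
lid_medium scene 0.71 [403.5 193.5] 394 414 184 201
lid_square top 0.69 [124.  235.6] 115 134 224 252
lid_square scene 0.65 [397.2 202.9] 387 416 189 210
lid_square scene 0.47 [375.5 266.6] 352 397 243 288
lid_large top 0.67 [127.7 160.5] 108 149 143 180
lid_large top 0.21 [367.2 226.4] 355 382 218 239
lid_large scene 0.7 [392.6 208.8] 384 411 197 216
```

View pics/m.png

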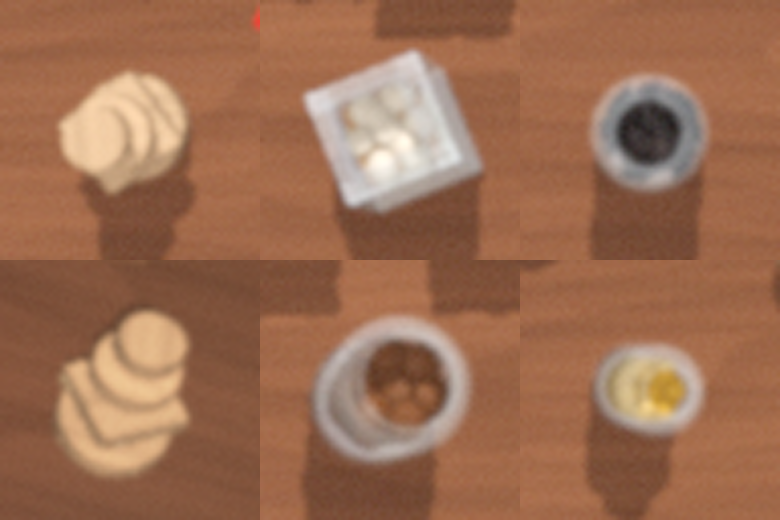

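```bash
cat >> h.py <<'E'
def wray(cam,s,uv):
    K=np.array(cam["mtx"]);d=np.array([(uv[0]-K[0,2])/K[0,0],(uv[1]-K[1,2])/K[1,1]]);th=np.hypot(*d)
    dc=np.array([*(np.sin(th)*d/max(th,1e-9)),np.cos(th)]);T=np.array(cam["T_tool_cam"]);R=np.array(s["ee_rot"])
    return s["tcp_pos"]+R@T[:3,3], R@T[:3,:3]@dc
def w_at_z(cam,s,uv,z):
    o,d=wray(cam,s,uv);return o+d*(z-o[2])/d[2]
def wproj(cam,s,p):
    K=np.array(cam["mtx"]);T=np.array(cam["T_tool_cam"]);R=np.array(s["ee_rot"])
    c=T[:3,:3].T@(R.T@(np.array(p)-s["tcp_pos"])-T[:3,3]);r=np.hypot(*c[:2]);th=np.arctan2(r,c[2])
    return np.array([K[0,2]+K[0,0]*th*c[0]/r,K[1,2]+K[1,1]*th*c[1]/r])
def plan(p,yaw=None,p0=None,y0=None):
    """shift in tool axes (units of 20 mm) after turning so tool y lies at world angle yaw (deg); turn units of 6deg"""
    s=sensors.sense();R=np.array(s["ee_rot"]);p0=s["tcp_pos"] if p0 is None else np.array(p0)
    cur=np.degrees(np.arctan2(R[1,1],R[0,1])) if y0 is None else y0
    yaw=cur if yaw is None else yaw
    d=(yaw-cur+90)%180-90   # world ccw
    a=np.radians(cur+d);Y=np.array([np.cos(a),np.sin(a)]);X=np.array([-Y[1],Y[0]]) # x = y cross z, z down
    D=np.array(p)-p0
    print("yaw",round(cur,1),"turn units",round(-d/6,2),"q6 after",round(s["qpos"][5],1),"shift units xyz",[round(v/.02,2) for v in (D[:2]@X,D[:2]@Y,-D[2])])
E
python3 - <<'E'
from h import *
s=sensors.sense();w=read_camera("wrist");print(np.array(w["T_tool_cam"]).round(3).tolist(),np.array(w["mtx"]).round(1).tolist())
t=read_camera("top")
for n,uv,z in(("small",(114.1,239.7),.104),("jm",(235,211),.1),("js",(371.5,227.7),.075),("jl",(345,154),.05)):print(n,at_z(t,uv,z).round(3))
plan([.42,.32,.25]);plan([.42,.32,.25],yaw=22.7)
E
```

```text
[[-0.001, -0.955, -0.296, 0.08], [1.0, -0.0, -0.001, -0.0], [0.001, -0.296, 0.955, -0.138], [0.0, 0.0, 0.0, 1.0]] [[297.3, 0.0, 253.1], [0.0, 297.3, 192.5], [0.0, 0.0, 1.0]]
small [0.419 0.316 0.104]
jm [0.481 0.03  0.1  ]
js [ 0.434 -0.305  0.075]
jl [ 0.62 -0.25  0.05]
yaw 71.6 turn units -0.0 q6 after -8.4 shift units xyz [np.float64(-14.86), np.float64(-4.43), np.float64(-0.21)]
yaw 71.6 turn units 8.14 q6 after -8.4 shift units xyz [np.float64(-13.11), np.float64(8.28), np.float64(-0.21)]
```

Request:
{"name": "apply_moves", "arguments": {"increments": [[[-1,-1,-0.3,0,0],[-1,-1,-0.3,0,0],[-1,-1,-0.3,0,0],[-1,-1,-0.3,0,0],[-1,-1,-0.3,0,0]]]}}

```text
clock: 2.32
tcp_pos: [0.2521, 0.4374, 0.2458]
ee_rot: [[-0.949, 0.316, 0.0], [0.316, 0.949, 0.0], [-0.0, 0.0, -1.0]]
ft_force: [-0.3, -0.5, 0.1]
gripper_width: 0.0921
grip_force: 0.0
```

Request:
{"name": "apply_moves", "arguments": {"increments": [[[-1,-1,-0.3,0,0],[-1,-1,-0.3,0,0],[-1,-1,-0.3,0,0],[-1,-1,-0.3,0,0],[-1,-1,-0.3,0,0]]]}}

```text
clock: 2.73
tcp_pos: [0.3376, 0.3772, 0.2458]
ee_rot: [[-0.949, 0.316, 0.0], [0.316, 0.949, 0.0], [-0.0, 0.0, -1.0]]
ft_force: [0.9, 0.1, -0.5]
gripper_width: 0.092
grip_force: 0.0
```

Request:
{"name": "apply_moves", "arguments": {"increments": [[[-1,-1,-0.3,0,0],[-1,-1,-0.3,0,0],[-1,-1,-0.3,0,0],[-1,-0.9,-0.2,0,0],[-1,-0.5,-0.1,0,0]]]}}

```text
clock: 3.15
tcp_pos: [0.4142, 0.3262, 0.2457]
ee_rot: [[-0.948, 0.318, 0.001], [0.318, 0.948, -0.0], [-0.001, 0.0, -1.0]]
ft_force: [0.5, 0.7, -0.4]
gripper_width: 0.0921
grip_force: 0.0
```

Run:
```python
from h import *
s=sensors.sense();w=read_camera("wrist");save("w1.png",cv2.resize(w["color"],(800,600),interpolation=cv2.INTER_CUBIC));print(s["tcp_pos"])
for l,z in(("lid_small",.104),("lid_medium",.078),("lid_square",.052),("lid_large",.026),("jar_square",.09)):
    for o in outline_of("wrist",l)[:2]:
        v,u=np.nonzero(o["pixels"]);print(l,round(o["p"],2),np.round(o["location"]),u.min(),u.max(),v.min(),v.max(),w_at_z(w,s,o["location"],z).round(4))
```

```text
[0.41421885 0.32618512 0.24572306]
lid_small 0.71 [248. 191.] 229 265 171 209 [0.4167 0.3194 0.104 ]
lid_small 0.67 [275. 306.] 241 311 263 317 [0.5628 0.3029 0.104 ]
lid_medium 0.94 [246. 169.] 224 269 160 194 [0.4012 0.3226 0.078 ]
lid_square 0.7 [249. 162.] 216 278 146 187 [0.399  0.3257 0.052 ]
lid_large 0.55 [255. 149.] 222 272 147 171 [0.3913 0.3363 0.026 ]
jar_square 0.89 [186. 245.] 152 205 222 299 [0.4589 0.2314 0.09  ]
jar_square 0.81 [278. 304.] 241 311 262 317 [0.5727 0.3057 0.09  ]
```

View pics/w1.png

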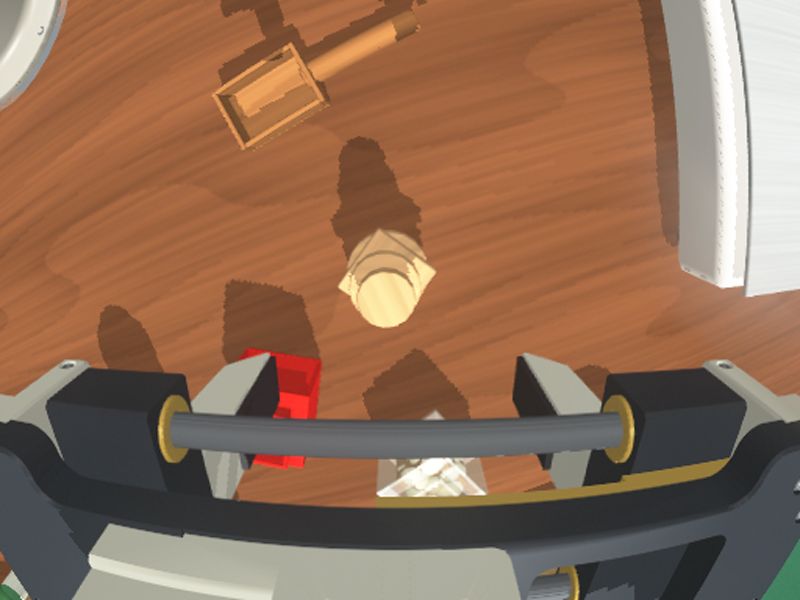

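Run:
```python
from h import *
s=sensors.sense();w=read_camera("wrist")
f=1.5625
c=[w_at_z(w,s,np.array(p)/f,.052)[:2] for p in((341,288),(382,230),(436,270))]
print(np.round(c,4),"sides",np.linalg.norm(c[0]-c[1]),np.linalg.norm(c[1]-c[2]),"ctr",(c[0]+c[2])/2)
for a,b in((0,1),(1,2)): d=c[b]-c[a];print(np.degrees(np.arctan2(d[1],d[0]))%90)
print("small",w_at_z(w,s,np.array([386.5,297.5])/f,.104))
# medium: back edge of arc top & sides
print("med edges",[w_at_z(w,s,np.array(p)/f,.078).round(4) for p in((381,249),(350,272),(421,272))])
print("large edges",[w_at_z(w,s,np.array(p)/f,.026).round(4) for p in((352,243),(425,250))])
plan(w_at_z(w,s,np.array([386.5,297.5])/f,.099))
```

```text
[[0.4107 0.2849]
 [0.3793 0.328 ]
 [0.4199 0.3561]] sides 0.053298628230603176 0.049426632212711034 ctr [0.4152695  0.32053504]
36.109263020764445
34.72618284239053
small [0.41385728 0.32077158 0.104     ]
med edges [array([0.3878, 0.3252, 0.078 ]), array([0.3961, 0.3   , 0.078 ]), array([0.4114, 0.3458, 0.078 ])]
large edges [array([0.3849, 0.3004, 0.026 ]), array([0.4083, 0.3529, 0.026 ])]
yaw 71.6 turn units -0.0 q6 after -41.5 shift units xyz [np.float64(-0.29), np.float64(-0.31), np.float64(7.34)]
```

Run:
```python
from h import *
s=sensors.sense();print(s["tcp_pos"],s["joint_velocities"].round(2));w=read_camera("wrist")
print(sensors.sense()["tcp_pos"])
for l,z in(("lid_small",.104),("lid_small",.104)):
    o=outline_of("wrist",l)[0]
    m=o["pixels"].astype(np.uint8);c,_=cv2.findContours(m,0,2);c=max(c,key=cv2.contourArea)[:,0]
    P=np.array([w_at_z(w,s,q,z)[:2] for q in c]);print(l,o["location"],cv2.minEnclosingCircle(P.astype(np.float32)),(P.max(0)+P.min(0))/2,np.ptp(P,axis=0))
save("w2.png",cv2.resize(w["color"][130:230,190:320],None,fx=6,fy=6,interpolation=cv2.INTER_CUBIC))
```

```text
[0.41180989 0.32790857 0.2457941 ] [-0.   -0.05 -0.13 -0.17 -0.05  0.02]
[0.41189884 0.32790263 0.24583488]
lid_small [248.9, 194.7] ((0.4160028398036957, 0.3182431757450104), 0.019994419068098068) [0.41620613 0.31842516] [0.03938222 0.03793373]
lid_small [248.9, 194.7] ((0.4160028398036957, 0.3182431757450104), 0.019994419068098068) [0.41620613 0.31842516] [0.03938222 0.03793373]
```

View pics/w2.png

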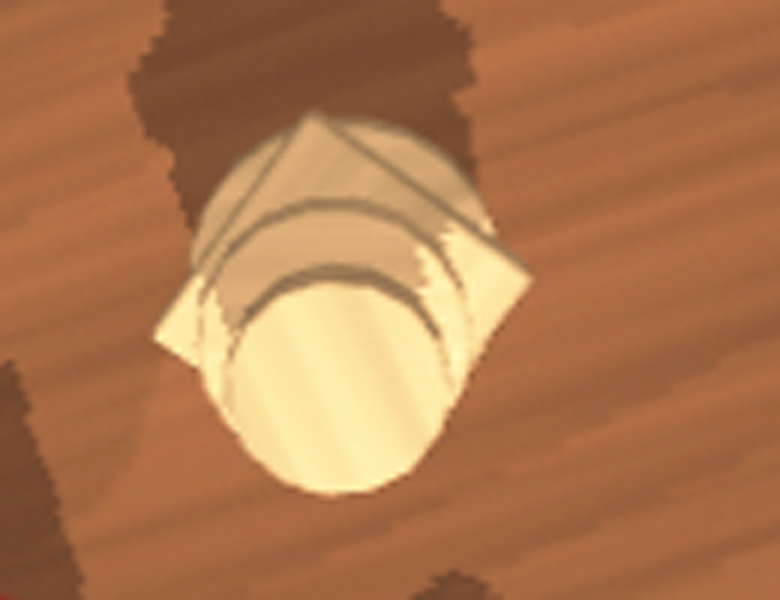

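Run:
```python
from h import *
from scipy.optimize import least_squares
s=sensors.sense();w=read_camera("wrist")
g=lambda p,z:w_at_z(w,s,np.array([189.6+p[0]/6,129.6+p[1]/6]),z)[:2]
c=[g(p,.052) for p in((153,338),(312,110),(534,280))]
print("sides",np.linalg.norm(c[0]-c[1]),np.linalg.norm(c[1]-c[2]),"ctr",(c[0]+c[2])/2)
for a,b in((0,1),(1,2)): d=c[b]-c[a];print(np.degrees(np.arctan2(d[1],d[0]))%90)
for pts,z,r in((((335,200),(262,222),(222,258),(410,220),(445,245)),.078,.025),(((190,255),(225,180),(265,140),(385,118),(440,145),(478,185)),.026,.033)):
    P=np.array([g(p,z) for p in pts]);f=least_squares(lambda q:np.linalg.norm(P-q,axis=1)-r,P.mean(0)+[.01,0]);print(z,f.x,np.abs(f.fun).max())
plan([.416,.3184,.099])
```

```text
sides 0.05453033088879328 0.053690013153524514 ctr [0.4179273  0.31742483]
36.354305683450335
33.730330438692675
0.078 [0.41621048 0.31794601] 0.0002671798585131488
0.026 [0.41791618 0.31836699] 0.0006656059331970263
yaw 71.6 turn units -0.0 q6 after -41.5 shift units xyz [np.float64(-0.33), np.float64(-0.38), np.float64(7.34)]
```

Request:
{"name": "apply_moves", "arguments": {"increments": [[[-1,-0.33,-0.38,1,0],[-0.2,0,0,1,0],[-0.2,0,0,1,0],[-0.2,0,0,1,0],[-0.2,0,0,1,0]]]}}

```text
clock: 4.12
tcp_pos: [0.4164, 0.3181, 0.145]
ee_rot: [[-0.949, 0.316, 0.0], [0.316, 0.949, 0.0], [-0.0, 0.0, -1.0]]
ft_force: [-0.1, -0.0, 0.1]
gripper_width: 0.0697
grip_force: 0.0
```

Request:
{"name": "apply_moves", "arguments": {"increments": [[[-0.2,0,0,1,0],[-0.2,0,0,0.8,0],[-0.2,0,0,0.5,0],[-0.2,0,0,0,0],[1,0,0,0,0]]]}}

```text
clock: 4.53
tcp_pos: [0.4165, 0.3182, 0.0998]
ee_rot: [[-0.949, 0.316, -0.0], [0.316, 0.949, -0.0], [0.0, -0.0, -1.0]]
ft_force: [-0.1, -0.4, 1.1]
gripper_width: 0.0516
grip_force: 0.0
```

Request:
{"name": "apply_moves", "arguments": {"increments": [[[1,0,0,0,0],[1,0,0,0,0],[1,0,0,0,0],[1,0,0,0,0]]]}}

```text
clock: 4.87
tcp_pos: [0.4172, 0.3184, 0.1008]
ee_rot: [[-0.949, 0.316, 0.002], [0.316, 0.949, 0.001], [-0.002, 0.002, -1.0]]
ft_force: [-0.4, 0.9, 5.0]
gripper_width: 0.0373
grip_force: 30.0
```

Request:
{"name": "apply_moves", "arguments": {"increments": [[[1,0,0,-0.5,0],[1,0,0,-1,0],[1,0,0,-1,0],[1,0,0,-1,0],[1,0,0,-1,0]]]}}

```text
clock: 5.28
tcp_pos: [0.4164, 0.3179, 0.1914]
ee_rot: [[-0.949, 0.316, 0.0], [0.316, 0.949, 0.0], [-0.0, 0.0, -1.0]]
ft_force: [0.6, 0.1, -0.5]
gripper_width: 0.0371
grip_force: 30.0
```

Request:
{"name": "apply_moves", "arguments": {"increments": [[[1,-0.45,-1,-0.5,0],[1,-0.45,-1,0,0],[1,-0.45,-1,0,0],[1,-0.45,-1,0,0],[1,-0.45,-1,0,0]]]}}

```text
clock: 5.7
tcp_pos: [0.4274, 0.2079, 0.2006]
ee_rot: [[-0.949, 0.316, 0.001], [0.316, 0.949, 0.0], [-0.001, 0.0, -1.0]]
ft_force: [-0.2, -0.4, -0.3]
gripper_width: 0.0372
grip_force: 30.0
```

Request:
{"name": "apply_moves", "arguments": {"increments": [[[1,-0.45,-1,0,0],[1,-0.45,-1,0,0],[1,-0.45,-1,0,0],[1,-0.45,-1,0,0],[1,-0.45,-1,0,0]]]}}

```text
clock: 6.12
tcp_pos: [0.4386, 0.0987, 0.2005]
ee_rot: [[-0.949, 0.316, 0.001], [0.316, 0.949, 0.0], [-0.001, 0.0, -1.0]]
ft_force: [0.8, -0.6, -0.4]
gripper_width: 0.0371
grip_force: 30.0
```

Request:
{"name": "apply_moves", "arguments": {"increments": [[[1,-0.45,-1,0,0],[1,-0.45,-1,0,0],[1,-0.45,-1,0,0],[1,-0.45,-1,0,0],[1,-0.45,-1,0,0]]]}}

```text
clock: 6.53
tcp_pos: [0.4496, -0.0103, 0.2005]
ee_rot: [[-0.949, 0.316, 0.001], [0.316, 0.949, 0.0], [-0.001, 0.0, -1.0]]
ft_force: [0.5, 0.3, 0.2]
gripper_width: 0.0372
grip_force: 30.0
```

Request:
{"name": "apply_moves", "arguments": {"increments": [[[1,-0.45,-1,0,0],[1,-0.45,-1,0,0],[1,-0.45,-1,0,0],[1,-0.45,-1,0,0],[1,-0.45,-1,0,0]]]}}

```text
clock: 6.95
tcp_pos: [0.4607, -0.1195, 0.2005]
ee_rot: [[-0.949, 0.316, 0.001], [0.316, 0.949, -0.0], [-0.001, 0.0, -1.0]]
ft_force: [1.0, 0.5, -1.0]
gripper_width: 0.0372
grip_force: 30.0
```

Request:
{"name": "apply_moves", "arguments": {"increments": [[[1,-0.45,-1,0,0],[1,-0.45,-1,0,0],[1,-0.45,-1,0,0],[1,-0.45,-1,0,0],[1,-0.45,-1,0,0]]]}}

```text
clock: 7.37
tcp_pos: [0.4717, -0.2286, 0.2005]
ee_rot: [[-0.949, 0.316, 0.0], [0.316, 0.949, -0.0], [-0.0, -0.0, -1.0]]
ft_force: [-0.0, 0.3, 0.8]
gripper_width: 0.037
grip_force: 30.0
```

Request:
{"name": "apply_moves", "arguments": {"increments": [[[1,-0.45,-1,0,0],[1,-0.45,-1,0,0],[1,-0.45,-1,0,0],[1,-0.3,-0.5,0,0],[1,0,0,0,0]]]}}

```text
clock: 7.78
tcp_pos: [0.4811, -0.3063, 0.2]
ee_rot: [[-0.948, 0.318, 0.001], [0.318, 0.948, -0.001], [-0.001, -0.001, -1.0]]
ft_force: [-0.4, 0.5, -0.6]
gripper_width: 0.0374
grip_force: 30.0
```

```bash
cat >> h.py <<'E'
def contour(o):
    c,_=cv2.findContours(o["pixels"].astype(np.uint8),0,2);return max(c,key=cv2.contourArea)[:,0]
def look(name,crop=None,fx=1.5625):
    read_camera("wrist");s=sensors.sense();w=read_camera("wrist");im=w["color"]
    if crop: im=im[crop[1]:crop[3],crop[0]:crop[2]]
    save(name,cv2.resize(im,None,fx=fx,fy=fx,interpolation=cv2.INTER_CUBIC));return s,w
E
python3 - <<'E'
from h import *
s,w=look("w3.png");print(s["tcp_pos"],s["gripper_width"],s["qpos"].round(0))
for l,z in(("jar_small",.08),("jar_large",.095),("lid_small",.2)):
    for o in outline_of("wrist",l)[:2]: print(l,round(o["p"],2),np.round(o["location"]),w_at_z(w,s,o["location"],z).round(4))
E
```

```text
[ 0.48088521 -0.30470092  0.1997909 ] 0.03713854276523366 [ -40.   26.   84.    0.   69. -112.]
jar_small 0.72 [231. 138.] [ 0.4272 -0.3075  0.08  ]
jar_large 0.9 [333. 233.] [ 0.5367 -0.2464  0.095 ]
lid_small 0.67 [254. 248.] [ 0.4743 -0.3021  0.2   ]
lid_small 0.3 [229. 140.] [ 0.4171 -0.2954  0.2   ]
```

View pics/w3.png

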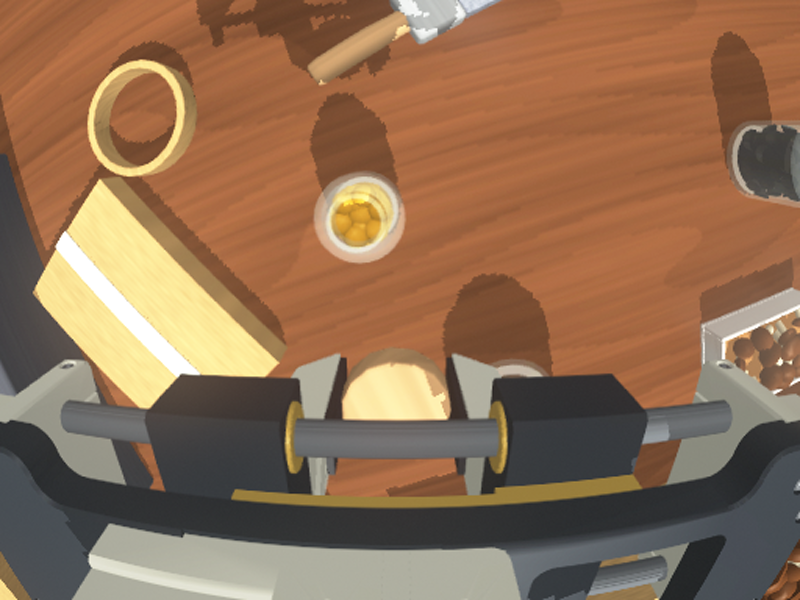

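Run:
```python
from h import *
s,w=look("w4.png",(195,100,267,176),8);print(s["tcp_pos"].round(4).tolist())
```

```text
[0.4811, -0.3032, 0.1999]
```

View pics/w4.png

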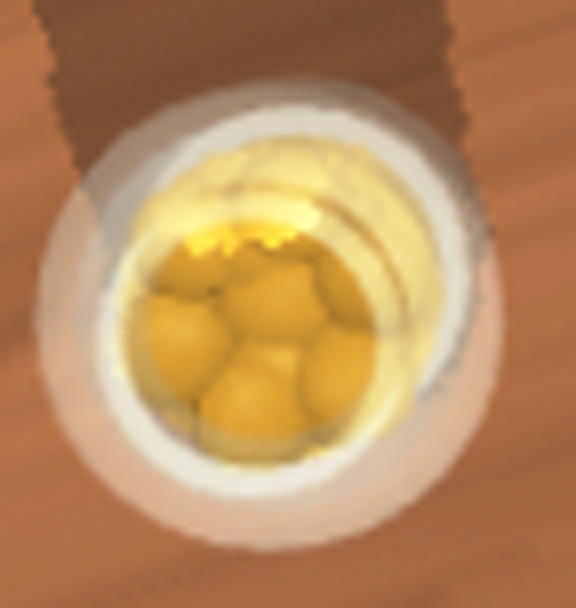

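Run:
```python
from h import *
s=sensors.sense();w=read_camera("wrist")
g=lambda p,z:w_at_z(w,s,np.array([194.6+p[0]/8,99.6+p[1]/8]),z)
print(s["tcp_pos"],g((253,340),.08),g((270,312),.062))
plan([*((g((253,340),.08)+g((270,312),.062))/2)[:2],.14])
```

```text
[ 0.48110222 -0.30332116  0.19993038] [ 0.4294287  -0.31134905  0.08      ] [ 0.42867692 -0.31067902  0.062     ]
yaw 71.6 turn units -0.0 q6 after -111.6 shift units xyz [np.float64(2.35), np.float64(-1.18), np.float64(3.0)]
```

Request:
{"name": "apply_moves", "arguments": {"increments": [[[1,0.8,-0.4,0,0],[1,0.8,-0.4,0,0],[1,0.75,-0.38,0.6,0],[1,0,0,0.9,0],[1,0,0,0.9,0]]]}}

```text
clock: 8.6
tcp_pos: [0.4286, -0.3119, 0.152]
ee_rot: [[-0.948, 0.317, 0.001], [0.317, 0.948, -0.001], [-0.002, -0.001, -1.0]]
ft_force: [-0.3, 0.1, -0.2]
gripper_width: 0.0372
grip_force: 30.0
```

Request:
{"name": "apply_moves", "arguments": {"increments": [[[1,0,0,0.9,0],[1,0,0,0.7,0],[1,0,0,0.4,0],[1,0,0,0.3,0],[1,0,0,0.2,0]]]}}

```text
clock: 9.02
tcp_pos: [0.4291, -0.3117, 0.1014]
ee_rot: [[-0.949, 0.316, -0.0], [0.316, 0.949, 0.0], [0.0, 0.0, -1.0]]
ft_force: [-0.3, 0.1, -0.1]
gripper_width: 0.0366
grip_force: 30.0
```

Request:
{"name": "apply_moves", "arguments": {"increments": [[[1,0,0,0.2,0],[1,0,0,0.2,0],[1,0,0,0.1,0],[1,0,0,0.1,0],[1,0,0,0,0]]]}}

```text
clock: 9.43
tcp_pos: [0.4293, -0.312, 0.0908]
ee_rot: [[-0.949, 0.316, 0.001], [0.316, 0.949, -0.001], [-0.001, -0.0, -1.0]]
ft_force: [-2.6, 2.5, 7.2]
gripper_width: 0.037
grip_force: 30.0
```

Request:
{"name": "apply_moves", "arguments": {"increments": [[[1,0,0,0.1,0],[1,0,0,0,0]]]}}

```text
clock: 9.6
tcp_pos: [0.4297, -0.3123, 0.0907]
ee_rot: [[-0.949, 0.316, 0.003], [0.316, 0.949, -0.002], [-0.003, -0.001, -1.0]]
ft_force: [-5.0, 5.2, 21.8]
gripper_width: 0.0373
grip_force: 30.0
```

Firmly home. Release and rise, then look.

Request:
{"name": "apply_moves", "arguments": {"increments": [[[1,0,0,-0.1,0],[0.2,0,0,0,0],[0.1,0,0,0,0],[0,0,0,-0.3,0],[0,0,0,-1,0]]]}}

```text
clock: 10.02
tcp_pos: [0.4276, -0.3106, 0.1135]
ee_rot: [[-0.949, 0.316, -0.004], [0.316, 0.949, 0.004], [0.006, 0.003, -1.0]]
ft_force: [0.1, -0.6, -0.0]
gripper_width: 0.0455
grip_force: 0.0
```

Request:
{"name": "apply_moves", "arguments": {"increments": [[[-0.2,0,0,-1,0],[-0.2,-1,0,-1,0],[-0.2,-1,0,-1,0],[-0.2,-1,0,-1,0],[-0.2,0,0,0,0]]]}}

```text
clock: 10.43
tcp_pos: [0.4898, -0.333, 0.2]
ee_rot: [[-0.949, 0.316, 0.007], [0.316, 0.949, -0.006], [-0.009, -0.003, -1.0]]
ft_force: [-0.2, 0.2, -0.3]
gripper_width: 0.0551
grip_force: 0.0
```

Run:
```python
from h import *
s,w=look("w5.png");print(s["tcp_pos"])
for l,z in(("lid_small",.094),("jar_small",.062),("jar_large",.095)):
    for o in outline_of("wrist",l)[:1]:
        P=np.array([w_at_z(w,s,q,z)[:2] for q in contour(o)]).astype(np.float32);print(l,round(o["p"],2),np.round(o["location"]),cv2.minEnclosingCircle(P))
```

```text
[ 0.4877424  -0.33179656  0.19752435]
lid_small 0.85 [254. 127.] ((0.4300234317779541, -0.3136141300201416), 0.018966669216752052)
jar_small 0.67 [260. 105.] ((0.4294663071632385, -0.31188032031059265), 0.02743908204138279)
```

View pics/w5.png

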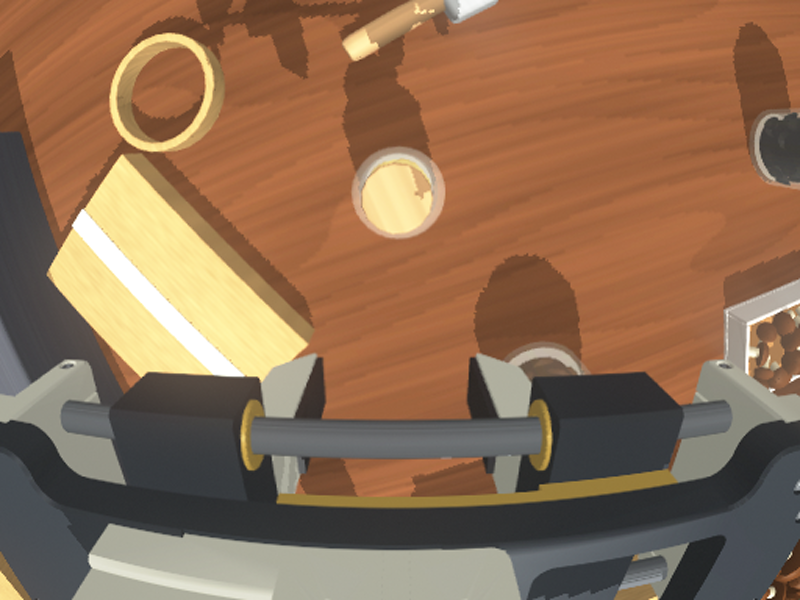

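Request:
{"name": "apply_moves", "arguments": {"increments": [[[-0.2,0.18,1,0,0],[-0.2,0.18,1,0,0],[-0.2,0.18,1,0,0],[-0.2,0.18,1,0,0],[-0.2,0.18,1,0,0]]]}}

```text
clock: 11.1
tcp_pos: [0.4993, -0.2291, 0.1947]
ee_rot: [[-0.948, 0.317, -0.002], [0.317, 0.948, 0.001], [0.002, 0.001, -1.0]]
ft_force: [0.7, 0.6, 0.0]
gripper_width: 0.0554
grip_force: 0.0
```

Request:
{"name": "apply_moves", "arguments": {"increments": [[[-0.2,0.18,1,0,0],[-0.2,0.18,1,0,0],[-0.2,0.18,1,0,0],[-0.2,0.18,1,0,0],[-0.2,0.18,1,0,0]]]}}

```text
clock: 11.52
tcp_pos: [0.5139, -0.1286, 0.1948]
ee_rot: [[-0.949, 0.317, -0.002], [0.317, 0.949, 0.001], [0.002, 0.0, -1.0]]
ft_force: [0.3, -0.4, 0.4]
gripper_width: 0.0552
grip_force: 0.0
```

Request:
{"name": "apply_moves", "arguments": {"increments": [[[-0.2,0.18,1,0,0],[-0.2,0.18,1,0,0],[-0.2,0.18,1,0,0],[-0.2,0.18,1,0,0],[-0.2,0.18,1,0,0]]]}}

```text
clock: 11.93
tcp_pos: [0.5284, -0.0283, 0.1948]
ee_rot: [[-0.949, 0.317, -0.002], [0.317, 0.949, 0.0], [0.002, -0.0, -1.0]]
ft_force: [0.4, -0.7, 0.4]
gripper_width: 0.0548
grip_force: 0.0
```

Request:
{"name": "apply_moves", "arguments": {"increments": [[[-0.2,0.18,1,0,0],[-0.2,0.1,0.5,0,0],[-0.2,0,0,0,0]]]}}

```text
clock: 12.18
tcp_pos: [0.533, 0.0027, 0.1951]
ee_rot: [[-0.949, 0.314, -0.002], [0.314, 0.949, 0.001], [0.002, 0.0, -1.0]]
ft_force: [-0.8, -0.4, 0.5]
gripper_width: 0.0547
grip_force: 0.0
```

Run:
```python
from h import *
s,w=look("w6.png",(200,60,320,160),6);print(s["tcp_pos"])
for l,z in(("jar_medium",.087),("jar_medium",.105)):
    for o in outline_of("wrist",l)[:2]:
        P=np.array([w_at_z(w,s,q,z)[:2] for q in contour(o)]).astype(np.float32);print(l,round(o["p"],2),np.round(o["location"]),cv2.minEnclosingCircle(P))
plan([.417,.318,.15])
```

```text
[0.5331015  0.00144822 0.19515835]
jar_medium 0.56 [264. 129.] ((0.4787408709526062, 0.02959432080388069), 0.03469884395599365)
jar_medium 0.56 [264. 129.] ((0.4771432876586914, 0.02937675639986992), 0.03217414766550064)
yaw 71.5 turn units -0.0 q6 after -79.7 shift units xyz [np.float64(10.56), np.float64(13.23), np.float64(2.28)]
```

View pics/w6.png

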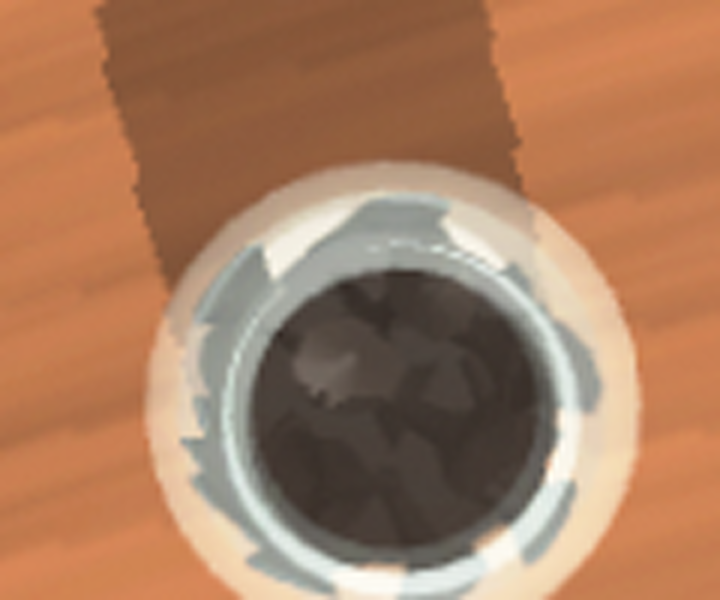

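Request:
{"name": "apply_moves", "arguments": {"increments": [[[-0.5,0.75,0.95,0,0],[-0.5,0.75,0.95,0,0],[-0.5,0.75,0.95,0,0],[-0.5,0.75,0.95,0,0],[-0.5,0.75,0.95,0,0]]]}}

```text
clock: 12.8
tcp_pos: [0.4923, 0.1147, 0.1957]
ee_rot: [[-0.948, 0.318, 0.0], [0.318, 0.948, -0.0], [-0.0, -0.0, -1.0]]
ft_force: [-0.4, -0.2, 0.7]
gripper_width: 0.0689
grip_force: 0.0
```

Request:
{"name": "apply_moves", "arguments": {"increments": [[[-0.5,0.75,0.95,0,0],[-0.5,0.75,0.95,0,0],[-0.5,0.75,0.95,0,0],[-0.5,0.75,0.95,0,0],[-0.5,0.75,0.95,0,0]]]}}

```text
clock: 13.22
tcp_pos: [0.4514, 0.2287, 0.1957]
ee_rot: [[-0.948, 0.318, 0.0], [0.318, 0.948, -0.0], [-0.0, -0.0, -1.0]]
ft_force: [0.8, -0.4, 0.1]
gripper_width: 0.0687
grip_force: 0.0
```

Request:
{"name": "apply_moves", "arguments": {"increments": [[[-0.5,0.75,0.95,0,0],[-0.5,0.75,0.95,0,0],[-0.5,0.75,0.95,0,0],[-0.5,0.6,0.8,0,0],[-0.5,0,0,0,0]]]}}

```text
clock: 13.63
tcp_pos: [0.4199, 0.3179, 0.1957]
ee_rot: [[-0.949, 0.315, -0.0], [0.315, 0.949, 0.001], [0.0, 0.001, -1.0]]
ft_force: [0.5, -1.2, -0.8]
gripper_width: 0.0688
grip_force: 0.0
```

Run:
```python
from h import *
s,w=look("w7.png");print(s["tcp_pos"],s["gripper_width"])
for l,z in(("lid_medium",.078),("lid_square",.052),("lid_large",.026)):
    for o in outline_of("wrist",l)[:1]:
        P=np.array([w_at_z(w,s,q,z)[:2] for q in contour(o)]).astype(np.float32);c=cv2.minEnclosingCircle(P);print(l,round(o["p"],2),np.round(o["location"]),c)
        if z==.078: plan([*c[0],.075])
```

```text
[0.4204276  0.31641919 0.19563282] 0.06844596109043248
lid_medium 0.59 [256. 184.] ((0.41552671790122986, 0.31701168417930603), 0.025512171909213066)
yaw 71.5 turn units -0.0 q6 after -43.0 shift units xyz [np.float64(0.29), np.float64(0.01), np.float64(6.03)]
lid_square 0.72 [255. 158.] ((0.4147890508174896, 0.3171880543231964), 0.03628775477409363)
```

Request:
{"name": "apply_moves", "arguments": {"increments": [[[-0.5,0.27,0,1,0],[-0.5,0,0,1,0],[-0.5,0,0,1,0],[-0.5,0,0,1,0],[-0.5,0,0,1,0]]]}}

```text
clock: 14.3
tcp_pos: [0.416, 0.3167, 0.095]
ee_rot: [[-0.948, 0.318, 0.0], [0.318, 0.948, 0.0], [-0.0, 0.0, -1.0]]
ft_force: [1.0, 1.0, 0.1]
gripper_width: 0.069
grip_force: 0.0
```

Request:
{"name": "apply_moves", "arguments": {"increments": [[[-0.5,0,0,0.7,0],[-0.5,0,0,0.3,0],[-0.5,0,0,0,0],[1,0,0,0,0],[1,0,0,0,0]]]}}

```text
clock: 14.72
tcp_pos: [0.4162, 0.3178, 0.0767]
ee_rot: [[-0.949, 0.317, 0.002], [0.317, 0.949, 0.001], [-0.001, 0.001, -1.0]]
ft_force: [0.4, 0.2, -0.1]
gripper_width: 0.0598
grip_force: 0.0
```

Request:
{"name": "apply_moves", "arguments": {"increments": [[[1,0,0,0,0],[1,0,0,0,0],[1,0,0,0,0]]]}}

```text
clock: 14.97
tcp_pos: [0.416, 0.318, 0.0767]
ee_rot: [[-0.949, 0.316, 0.002], [0.316, 0.949, 0.001], [-0.001, 0.001, -1.0]]
ft_force: [0.3, 0.2, 5.7]
gripper_width: 0.0497
grip_force: 30.0
```

Request:
{"name": "apply_moves", "arguments": {"increments": [[[1,0,0,-0.5,0],[1,0,0,-1,0],[1,0,0,-1,0],[1,0,0,-1,0],[1,0,0,-1,0]]]}}

```text
clock: 15.38
tcp_pos: [0.4151, 0.3177, 0.1674]
ee_rot: [[-0.949, 0.316, 0.0], [0.316, 0.949, 0.0], [-0.0, 0.0, -1.0]]
ft_force: [0.3, 0.4, 0.1]
gripper_width: 0.0489
grip_force: 30.0
```

Request:
{"name": "apply_moves", "arguments": {"increments": [[[1,-0.58,-0.97,-1,0],[1,-0.58,-0.97,0,0],[1,-0.58,-0.97,0,0],[1,-0.58,-0.97,0,0],[1,-0.58,-0.97,0,0]]]}}

```text
clock: 15.8
tcp_pos: [0.4397, 0.2065, 0.1867]
ee_rot: [[-0.949, 0.316, 0.001], [0.316, 0.949, 0.0], [-0.001, 0.001, -1.0]]
ft_force: [0.2, 0.7, 0.2]
gripper_width: 0.0493
grip_force: 30.0
```

Request:
{"name": "apply_moves", "arguments": {"increments": [[[1,-0.58,-0.97,0,0],[1,-0.58,-0.97,0,0],[1,-0.58,-0.97,0,0],[1,-0.58,-0.97,0,0],[1,-0.58,-0.97,0,0]]]}}

```text
clock: 16.22
tcp_pos: [0.4641, 0.096, 0.1865]
ee_rot: [[-0.949, 0.316, 0.001], [0.316, 0.949, 0.0], [-0.0, 0.0, -1.0]]
ft_force: [1.3, -0.1, 0.3]
gripper_width: 0.0493
grip_force: 30.0
```

Request:
{"name": "apply_moves", "arguments": {"increments": [[[1,-0.58,-0.97,0,0],[1,-0.58,-0.97,0,0],[1,-0.5,-0.97,0,0],[1,0,0,0,0],[1,0,0,0,0]]]}}

```text
clock: 16.63
tcp_pos: [0.4772, 0.0307, 0.1862]
ee_rot: [[-0.948, 0.318, 0.0], [0.318, 0.948, 0.0], [-0.0, 0.0, -1.0]]
ft_force: [-0.0, 0.2, 0.2]
gripper_width: 0.0493
grip_force: 30.0
```

Run:
```python
from h import *
s,w=look("w8.png");print(s["tcp_pos"],s["gripper_width"]);plan([.4787,.0298,.1177])
```

```text
[0.47699866 0.03145206 0.18612321] 0.04908020563144379
yaw 71.6 turn units -0.0 q6 after -77.0 shift units xyz [np.float64(-0.12), np.float64(-0.07), np.float64(3.42)]
```

Request:
{"name": "apply_moves", "arguments": {"increments": [[[1,-0.11,-0.07,0.6,0],[1,0,0,0.7,0],[1,0,0,0.6,0],[1,0,0,0.4,0],[1,0,0,0.2,0]]]}}

```text
clock: 17.15
tcp_pos: [0.4781, 0.0302, 0.1349]
ee_rot: [[-0.949, 0.315, -0.002], [0.315, 0.949, 0.0], [0.002, -0.0, -1.0]]
ft_force: [-0.6, -1.4, 0.1]
gripper_width: 0.0493
grip_force: 30.0
```

Request:
{"name": "apply_moves", "arguments": {"increments": [[[1,0,0,0.2,0],[1,0,0,0.2,0],[1,0,0,0.2,0],[1,0,0,0.2,0],[1,0,0,0,0]]]}}

```text
clock: 17.57
tcp_pos: [0.4785, 0.0293, 0.1192]
ee_rot: [[-0.949, 0.316, -0.001], [0.316, 0.949, 0.0], [0.001, -0.0, -1.0]]
ft_force: [0.1, -0.6, -1.4]
gripper_width: 0.0493
grip_force: 30.0
```

Request:
{"name": "apply_moves", "arguments": {"increments": [[[1,0,0,0.1,0],[1,0,0,0.1,0],[1,0,0,0,0]]]}}

```text
clock: 17.82
tcp_pos: [0.4795, 0.0292, 0.1177]
ee_rot: [[-0.949, 0.316, 0.002], [0.316, 0.949, -0.0], [-0.002, 0.001, -1.0]]
ft_force: [-6.0, 1.1, 16.6]
gripper_width: 0.049
grip_force: 30.0
```

Request:
{"name": "apply_moves", "arguments": {"increments": [[[1,0,0,-0.2,0],[0,0,0,0,0],[-0.2,0,0,0,0],[-0.3,0,0,-0.3,0],[-0.3,0,0,-1,0]]]}}

```text
clock: 18.23
tcp_pos: [0.4771, 0.0294, 0.1438]
ee_rot: [[-0.949, 0.316, -0.006], [0.316, 0.949, 0.001], [0.006, -0.001, -1.0]]
ft_force: [-0.3, 0.3, -0.0]
gripper_width: 0.059
grip_force: 0.0
```

Request:
{"name": "apply_moves", "arguments": {"increments": [[[-0.6,0,0,-1,0],[-0.6,0,0,-1,0],[-0.6,0,0,-1,0],[-0.6,0,0,0,0]]]}}

```text
clock: 18.57
tcp_pos: [0.4807, 0.0291, 0.2094]
ee_rot: [[-0.949, 0.316, 0.007], [0.316, 0.949, -0.001], [-0.006, 0.002, -1.0]]
ft_force: [0.7, -0.0, 0.6]
gripper_width: 0.0732
grip_force: 0.0
```

Run:
```python
from h import *
s,w=look("w9.png");print(s["tcp_pos"],s["gripper_width"])
for l,z in(("lid_medium",.119),("jar_medium",.087)):
    for o in outline_of("wrist",l)[:1]:
        P=np.array([w_at_z(w,s,q,z)[:2] for q in contour(o)]).astype(np.float32);c=cv2.minEnclosingCircle(P);print(l,round(o["p"],2),np.round(o["location"]),c)
plan([.415,.318,.18])
```

```text
[0.47987193 0.02919924 0.20750782] 0.07332811266931746
lid_medium 0.94 [257. 198.] ((0.4788219928741455, 0.029078729450702667), 0.026487920433282852)
jar_medium 0.66 [254. 166.] ((0.4710048735141754, 0.03199215233325958), 0.03791842609643936)
yaw 71.6 turn units -0.0 q6 after -77.2 shift units xyz [np.float64(7.56), np.float64(12.69), np.float64(1.24)]
```

Request:
{"name": "apply_moves", "arguments": {"increments": [[[-0.6,0.58,0.98,0,0],[-0.6,0.58,0.98,0,0],[-0.6,0.58,0.98,0,0],[-0.6,0.58,0.98,0,0],[-0.6,0.58,0.98,0,0]]]}}

```text
clock: 19.18
tcp_pos: [0.4538, 0.1414, 0.2044]
ee_rot: [[-0.949, 0.317, -0.003], [0.317, 0.949, -0.0], [0.002, -0.001, -1.0]]
ft_force: [0.4, 0.6, 0.4]
gripper_width: 0.0737
grip_force: 0.0
```

Request:
{"name": "apply_moves", "arguments": {"increments": [[[-0.6,0.58,0.98,0,0],[-0.6,0.58,0.98,0,0],[-0.6,0.58,0.98,0,0],[-0.6,0.58,0.98,0,0],[-0.6,0.58,0.98,0,0]]]}}

```text
clock: 19.6
tcp_pos: [0.4298, 0.2527, 0.2044]
ee_rot: [[-0.949, 0.316, -0.002], [0.316, 0.949, -0.001], [0.002, -0.002, -1.0]]
ft_force: [-0.8, 0.2, 0.1]
gripper_width: 0.0737
grip_force: 0.0
```

Request:
{"name": "apply_moves", "arguments": {"increments": [[[-0.6,0.58,0.98,0,0],[-0.6,0.58,0.98,0,0],[-0.6,0.6,0.95,0,0],[-0.6,0,0,0.2,1],[-0.6,0,0,0.2,1]]]}}

```text
clock: 20.02
tcp_pos: [0.4148, 0.3192, 0.1962]
ee_rot: [[-0.861, 0.509, -0.002], [0.509, 0.861, -0.001], [0.001, -0.002, -1.0]]
ft_force: [-0.2, 0.1, -0.2]
gripper_width: 0.0736
grip_force: 0.0
```

Request:
{"name": "apply_moves", "arguments": {"increments": [[[-0.6,0,0,0.2,1],[-0.6,0,0,0.2,1],[-0.6,0,0,0.2,1],[-0.6,0,0,0.2,1],[-0.6,0,0,0,0.1]]]}}

```text
clock: 20.43
tcp_pos: [0.4149, 0.3178, 0.1797]
ee_rot: [[-0.57, 0.822, -0.003], [0.822, 0.57, -0.002], [0.0, -0.004, -1.0]]
ft_force: [0.1, -0.1, 0.1]
gripper_width: 0.0737
grip_force: 0.0
```

Run:
```python
from h import *
s,w=look("w10.png");print(s["tcp_pos"],s["gripper_width"])
for l,z in(("lid_square",.052),("lid_large",.026),("jar_square",.072)):
    for o in outline_of("wrist",l)[:2]:
        P=np.array([w_at_z(w,s,q,z)[:2] for q in contour(o)]).astype(np.float32)*1000;c=cv2.minAreaRect(P);print(l,round(o["p"],2),np.round(o["location"]),c,cv2.minEnclosingCircle(P))
        if l=="lid_square": plan([c[0][0]/1000,c[0][1]/1000,.05],c[2])
```

```text
[0.41507712 0.31788297 0.18024873] 0.0733538158347072
lid_square 0.66 [256. 190.] ((416.47845458984375, 319.0653076171875), (53.997344970703125, 56.86822509765625), 35.060062408447266) ((416.1839904785156, 318.3732604980469), 36.45863723754883)
yaw 35.1 turn units 0.01 q6 after -6.1 shift units xyz [np.float64(0.01), np.float64(0.07), np.float64(6.56)]
lid_large 0.87 [262. 153.] ((400.4954833984375, 341.0381774902344), (39.105934143066406, 8.977306365966797), 37.352264404296875) ((402.139892578125, 338.8836364746094), 19.554397583007812)
jar_square 0.97 [241. 306.] ((472.216796875, 211.0130615234375), (88.08029174804688, 39.82270431518555), 42.00325012207031) ((478.9457092285156, 203.4019012451172), 44.53913116455078)
```

View pics/w10.png

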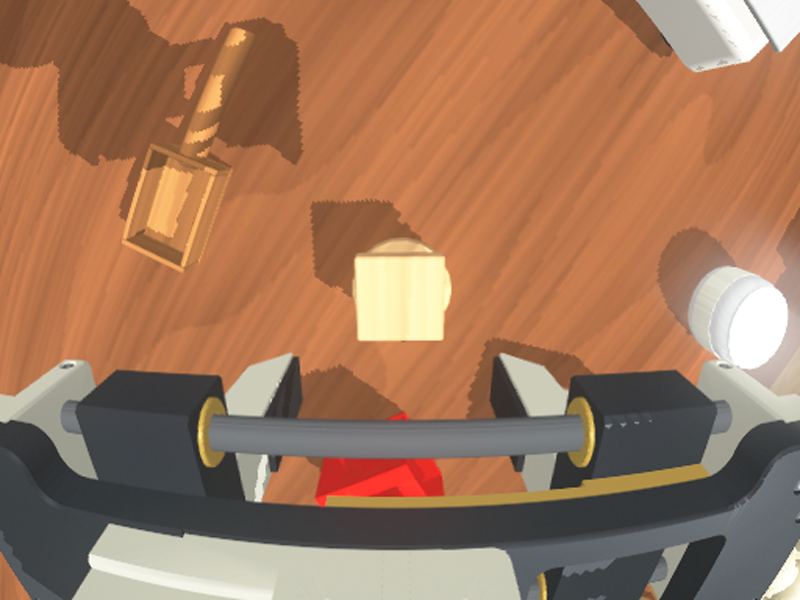

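Request:
{"name": "apply_moves", "arguments": {"increments": [[[-0.6,0,0.06,1,0],[-0.6,0,0,1,0],[-0.6,0,0,1,0],[-0.6,0,0,1,0],[-0.6,0,0,1,0]]]}}

```text
clock: 21.1
tcp_pos: [0.4169, 0.319, 0.0811]
ee_rot: [[-0.574, 0.819, 0.001], [0.819, 0.574, 0.0], [-0.0, 0.001, -1.0]]
ft_force: [0.4, 0.4, 0.2]
gripper_width: 0.0733
grip_force: 0.0
```

Request:
{"name": "apply_moves", "arguments": {"increments": [[[-0.6,0,0,0.9,0],[-0.6,0,0,0.5,0],[-0.6,0,0,0.1,0],[1,0,0,0,0],[1,0,0,0,0]]]}}

```text
clock: 21.52
tcp_pos: [0.4174, 0.3193, 0.0526]
ee_rot: [[-0.573, 0.819, 0.001], [0.819, 0.573, 0.001], [-0.0, 0.002, -1.0]]
ft_force: [-0.8, -0.5, -0.0]
gripper_width: 0.0646
grip_force: 0.0
```

Request:
{"name": "apply_moves", "arguments": {"increments": [[[1,0,0,0,0],[1,0,0,0,0],[1,0,0,0,0]]]}}

```text
clock: 21.77
tcp_pos: [0.4174, 0.3193, 0.0528]
ee_rot: [[-0.573, 0.819, 0.002], [0.819, 0.573, 0.001], [-0.0, 0.002, -1.0]]
ft_force: [0.4, -0.0, 4.7]
gripper_width: 0.0538
grip_force: 30.0
```

Request:
{"name": "apply_moves", "arguments": {"increments": [[[1,0,0,-0.5,0],[1,0,0,-1,0],[1,0,0,-1,0],[1,0,0,-1,0],[1,0,0,-1,0]]]}}

```text
clock: 22.18
tcp_pos: [0.4166, 0.3189, 0.1435]
ee_rot: [[-0.573, 0.819, 0.0], [0.819, 0.573, 0.0], [0.0, 0.0, -1.0]]
ft_force: [0.5, 0.6, -1.0]
gripper_width: 0.054
grip_force: 30.0
```

Run:
```python
from h import *
s=sensors.sense();print(s["tcp_pos"])
plan([.612,.301,.19],22.7);plan([.612-.03,.301+.05,.22],22.7)
```

```text
[0.41657518 0.31886833 0.14345056]
yaw 35.0 turn units 2.04 q6 after -5.9 shift units xyz [np.float64(-4.59), np.float64(8.67), np.float64(-2.33)]
yaw 35.0 turn units 2.04 q6 after -5.9 shift units xyz [np.float64(-1.71), np.float64(8.25), np.float64(-3.83)]
```

Request:
{"name": "apply_moves", "arguments": {"increments": [[[1,0,0,-1,1],[1,0,0,-1,1],[1,0,0,-1,0.04],[1,-0.85,0.97,0,0],[1,-0.85,0.97,0,0]]]}}

```text
clock: 22.6
tcp_pos: [0.4659, 0.3032, 0.2046]
ee_rot: [[-0.388, 0.922, 0.003], [0.922, 0.388, 0.002], [0.0, 0.004, -1.0]]
ft_force: [-0.5, 0.2, -0.8]
gripper_width: 0.0536
grip_force: 30.0
```

Request:
{"name": "apply_moves", "arguments": {"increments": [[[1,-0.85,0.97,0,0],[1,-0.85,0.97,0,0],[1,-0.85,0.97,0,0],[1,-0.85,0.97,0,0],[1,-0.85,0.97,0,0]]]}}

```text
clock: 23.02
tcp_pos: [0.5888, 0.261, 0.2026]
ee_rot: [[-0.386, 0.922, 0.0], [0.922, 0.386, 0.0], [0.0, 0.0, -1.0]]
ft_force: [-0.1, 0.4, -0.4]
gripper_width: 0.0536
grip_force: 30.0
```

Request:
{"name": "apply_moves", "arguments": {"increments": [[[1,-0.85,0.97,0,0],[1,-0.8,0.9,0,0],[1,0,0,0,0]]]}}

```text
clock: 23.27
tcp_pos: [0.6384, 0.2432, 0.2017]
ee_rot: [[-0.384, 0.924, 0.002], [0.924, 0.384, -0.001], [-0.001, 0.001, -1.0]]
ft_force: [-0.2, -0.5, 0.3]
gripper_width: 0.0538
grip_force: 30.0
```

Run:
```python
from h import *
s,w=look("w11.png");print(s["tcp_pos"],s["gripper_width"])
for l,z in(("jar_square",.072),("jar_square",.09)):
    for o in outline_of("wrist",l)[:2]:
        P=np.array([w_at_z(w,s,q,z)[:2] for q in contour(o)]).astype(np.float32)*1000;c=cv2.minAreaRect(P);print(l,round(o["p"],2),np.round(o["location"]),c)
```

```text
[0.63650262 0.24427071 0.20158482] 0.05378849387963877
jar_square 0.95 [115. 182.] ((502.7314758300781, 194.64791870117188), (103.58451843261719, 72.51812744140625), 61.50502014160156)
jar_square 0.63 [248. 130.] ((609.6547241210938, 295.05218505859375), (72.15357208251953, 72.58243560791016), 21.0244197845459)
jar_square 0.95 [115. 182.] ((509.6346740722656, 202.9604034423828), (96.62696838378906, 67.64727020263672), 61.505126953125)
jar_square 0.63 [248. 130.] ((609.3760986328125, 296.6207580566406), (67.30719757080078, 67.70723724365234), 21.024471282958984)
```

View pics/w11.png

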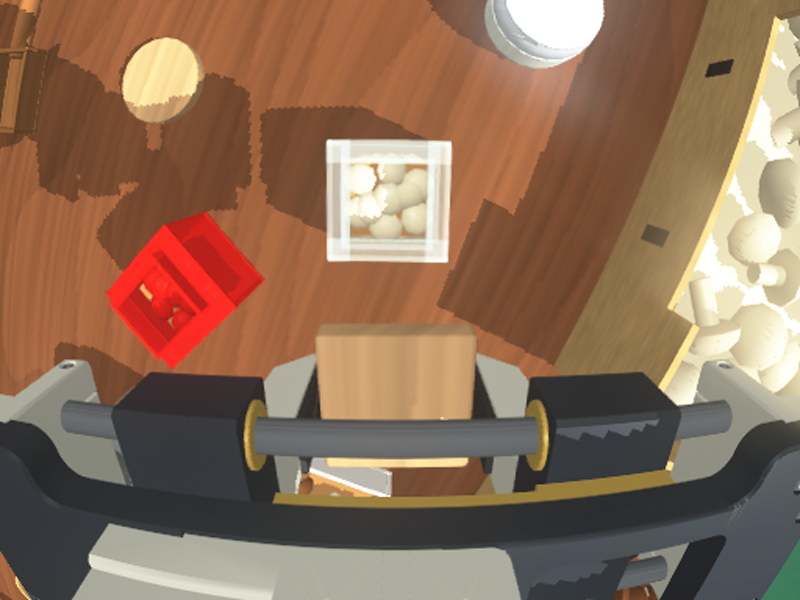

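Run:
```python
from h import *
plan([.610,.2951,.1048],21)
```

```text
yaw 22.7 turn units 0.29 q6 after -8.0 shift units xyz [np.float64(2.73), np.float64(-0.25), np.float64(4.86)]
```

Request:
{"name": "apply_moves", "arguments": {"increments": [[[1,0,0,0,0.28],[1,0.9,-0.1,0,0],[1,0.9,-0.1,0,0],[1,0.9,-0.05,0.5,0],[1,0,0,0.8,0]]]}}

```text
clock: 23.88
tcp_pos: [0.6093, 0.2985, 0.1783]
ee_rot: [[-0.363, 0.932, 0.003], [0.932, 0.363, 0.003], [0.002, 0.004, -1.0]]
ft_force: [0.4, -0.1, -0.2]
gripper_width: 0.0538
grip_force: 30.0
```

Request:
{"name": "apply_moves", "arguments": {"increments": [[[1,0,0,0.9,0],[1,0,0,0.9,0],[1,0,0,0.6,0],[1,0,0,0.3,0],[1,0,0,0,0]]]}}

```text
clock: 24.3
tcp_pos: [0.6101, 0.2944, 0.1206]
ee_rot: [[-0.36, 0.933, -0.002], [0.933, 0.36, -0.001], [0.0, -0.002, -1.0]]
ft_force: [-1.0, -0.1, 0.1]
gripper_width: 0.0537
grip_force: 30.0
```

Run:
```python
from h import *
plan([.610,.2951,.1048],21)
```

```text
yaw 21.1 turn units 0.01 q6 after -1.8 shift units xyz [np.float64(0.04), np.float64(0.01), np.float64(0.79)]
```

Request:
{"name": "apply_moves", "arguments": {"increments": [[[1,0.04,0,0.2,0],[1,0,0,0.2,0],[1,0,0,0.2,0],[1,0,0,0.15,0],[1,0,0,0,0]]]}}

```text
clock: 24.72
tcp_pos: [0.6107, 0.295, 0.1062]
ee_rot: [[-0.359, 0.933, -0.001], [0.933, 0.359, 0.0], [0.0, -0.001, -1.0]]
ft_force: [0.8, 1.2, 0.1]
gripper_width: 0.0538
grip_force: 30.0
```

Request:
{"name": "apply_moves", "arguments": {"increments": [[[1,0,0,0.1,0],[1,0,0,0.1,0],[1,0,0,0,0]]]}}

```text
clock: 24.97
tcp_pos: [0.6111, 0.2954, 0.1048]
ee_rot: [[-0.359, 0.933, 0.002], [0.933, 0.359, 0.001], [0.0, 0.002, -1.0]]
ft_force: [-4.1, -0.4, 9.7]
gripper_width: 0.0533
grip_force: 30.0
```

Home. Release, rise, then go to the large lid.

Request:
{"name": "apply_moves", "arguments": {"increments": [[[1,0,0,-0.1,0],[0,0,0,0,0],[-0.3,0,0,0,0],[-0.4,0,0,-0.3,0],[-0.4,0,0,-1,0]]]}}

```text
clock: 25.38
tcp_pos: [0.6092, 0.2942, 0.1276]
ee_rot: [[-0.359, 0.933, -0.006], [0.933, 0.359, -0.002], [0.0, -0.007, -1.0]]
ft_force: [-0.3, -0.2, -0.9]
gripper_width: 0.0636
grip_force: 0.0
```

Request:
{"name": "apply_moves", "arguments": {"increments": [[[-1,0,0,-1,0],[-1,0,0,-1,0],[-1,0,0,-1,0],[-1,0,0,0,0]]]}}

```text
clock: 25.72
tcp_pos: [0.6128, 0.2955, 0.1959]
ee_rot: [[-0.359, 0.933, 0.008], [0.933, 0.359, 0.003], [-0.0, 0.008, -1.0]]
ft_force: [-0.4, -0.1, 1.2]
gripper_width: 0.0862
grip_force: 0.0
```

Run:
```python
from h import *
s,w=look("w12.png");print(s["tcp_pos"],s["gripper_width"])
for l,z in(("lid_square",.104),("jar_square",.072),("lid_large",.026)):
    for o in outline_of("wrist",l)[:2]:
        P=np.array([w_at_z(w,s,q,z)[:2] for q in contour(o)]).astype(np.float32)*1000;print(l,round(o["p"],2),np.round(o["location"]),cv2.minAreaRect(P),cv2.minEnclosingCircle(P))
plan([.417,.318,.16])
```

```text
[0.61209587 0.29526688 0.19345862] 0.08944815521796373
lid_square 0.95 [251. 203.] ((610.709716796875, 295.0328674316406), (53.73366928100586, 57.287933349609375), 19.97243881225586) ((610.0651245117188, 294.4986572265625), 37.03459930419922)
jar_square 0.87 [127. 219.] ((500.3226013183594, 211.6457061767578), (98.5565185546875, 54.04468536376953), 54.643470764160156) ((503.49169921875, 209.39710998535156), 54.093231201171875)
jar_square 0.58 [250. 159.] ((607.7001342773438, 299.6346130371094), (71.21882629394531, 80.74256896972656), 21.651277542114258) ((608.030517578125, 296.6441955566406), 50.859832763671875)
lid_large 0.65 [100.  99.] ((422.0863952636719, 317.97589111328125), (71.35665893554688, 65.79131317138672), 17.1143741607666) ((421.7951354980469, 318.0444030761719), 36.07109451293945)
yaw 21.0 turn units -0.0 q6 after -1.7 shift units xyz [np.float64(4.56), np.float64(-8.6), np.float64(1.45)]
```

Request:
{"name": "apply_moves", "arguments": {"increments": [[[-1,0.5,-0.95,0,0],[-1,0.5,-0.95,0,0],[-1,0.5,-0.95,0,0],[-1,0.5,-0.95,0,0],[-1,0.5,-0.95,0,0]]]}}

```text
clock: 26.38
tcp_pos: [0.5027, 0.3073, 0.1894]
ee_rot: [[-0.359, 0.933, -0.002], [0.933, 0.359, -0.001], [-0.0, -0.002, -1.0]]
ft_force: [-0.3, -0.3, 0.2]
gripper_width: 0.0916
grip_force: 0.0
```

Request:
{"name": "apply_moves", "arguments": {"increments": [[[-1,0.5,-0.95,0,0],[-1,0.5,-0.95,0.5,0],[-1,0.5,-0.95,0.5,0],[-1,0.5,-0.95,0.5,0],[-1,0,0,0,0]]]}}

```text
clock: 26.8
tcp_pos: [0.4138, 0.3169, 0.1578]
ee_rot: [[-0.361, 0.933, -0.008], [0.933, 0.361, -0.003], [-0.0, -0.008, -1.0]]
ft_force: [-0.2, -0.5, 0.5]
gripper_width: 0.0918
grip_force: 0.0
```

Run:
```python
from h import *
s,w=look("w13.png");print(s["tcp_pos"],s["gripper_width"])
for l,z in(("lid_large",.026),):
    for o in outline_of("wrist",l)[:2]:
        P=np.array([w_at_z(w,s,q,z)[:2] for q in contour(o)]).astype(np.float32);c=cv2.minEnclosingCircle(P);print(l,round(o["p"],2),np.round(o["location"]),c)
        plan([*c[0],.0235])
```

```text
[0.41637995 0.31726517 0.1590606 ] 0.09184670121078183
lid_large 0.97 [254. 182.] ((0.4186420738697052, 0.31839993596076965), 0.03360086679458618)
yaw 21.1 turn units -0.0 q6 after 7.7 shift units xyz [np.float64(0.05), np.float64(-0.02), np.float64(6.85)]
```

Request:
{"name": "apply_moves", "arguments": {"increments": [[[-1,0.04,0,1,0],[-1,0,0,1,0],[-1,0,0,1,0],[-1,0,0,1,0],[-1,0,0,1,0]]]}}

```text
clock: 27.37
tcp_pos: [0.4202, 0.3183, 0.06]
ee_rot: [[-0.358, 0.934, 0.001], [0.934, 0.358, 0.001], [0.0, 0.002, -1.0]]
ft_force: [0.3, 0.4, -0.9]
gripper_width: 0.092
grip_force: 0.0
```

Request:
{"name": "apply_moves", "arguments": {"increments": [[[-1,0,0,0.9,0],[-1,0,0,0.6,0],[-1,0,0,0.25,0],[1,0,0,0,0],[1,0,0,0,0]]]}}

```text
clock: 27.78
tcp_pos: [0.4196, 0.3184, 0.026]
ee_rot: [[-0.359, 0.934, 0.001], [0.934, 0.359, 0.0], [0.0, 0.001, -1.0]]
ft_force: [-0.1, -0.2, -0.9]
gripper_width: 0.0825
grip_force: 0.0
```

Request:
{"name": "apply_moves", "arguments": {"increments": [[[1,0,0,0,0],[1,0,0,0,0],[1,0,0,0,0],[1,0,0,0,0]]]}}

```text
clock: 28.12
tcp_pos: [0.4193, 0.3186, 0.0266]
ee_rot: [[-0.359, 0.933, 0.002], [0.933, 0.359, 0.001], [0.0, 0.002, -1.0]]
ft_force: [1.0, -1.6, 4.6]
gripper_width: 0.0651
grip_force: 30.0
```

Request:
{"name": "apply_moves", "arguments": {"increments": [[[1,0,0,-0.5,0],[1,0,0,-1,0],[1,0,0,-1,0],[1,0,0,-1,0],[1,0,0,-1,0]]]}}

```text
clock: 28.53
tcp_pos: [0.4184, 0.3183, 0.1173]
ee_rot: [[-0.359, 0.933, -0.0], [0.933, 0.359, 0.0], [0.0, 0.0, -1.0]]
ft_force: [0.0, 0.4, -1.2]
gripper_width: 0.0651
grip_force: 30.0
```

Request:
{"name": "apply_moves", "arguments": {"increments": [[[1,0,0,-1,0],[1,0,0,-1,0],[1,0,0,-1,0],[1,-1,0,-1,0],[1,-1,0,-0.4,0]]]}}

```text
clock: 28.95
tcp_pos: [0.4335, 0.2816, 0.2072]
ee_rot: [[-0.361, 0.932, 0.004], [0.932, 0.361, 0.002], [0.0, 0.005, -1.0]]
ft_force: [-0.6, 0.8, -0.2]
gripper_width: 0.0655
grip_force: 30.0
```

Request:
{"name": "apply_moves", "arguments": {"increments": [[[1,-1,0,0,0],[1,-1,0,0,0],[1,-1,0,0,0],[1,-1,0,0,0],[1,-1,0,0,0]]]}}

```text
clock: 29.37
tcp_pos: [0.4689, 0.1868, 0.2045]
ee_rot: [[-0.359, 0.933, 0.0], [0.933, 0.359, 0.0], [0.0, 0.0, -1.0]]
ft_force: [0.1, -0.1, -0.6]
gripper_width: 0.0653
grip_force: 30.0
```

Request:
{"name": "apply_moves", "arguments": {"increments": [[[1,-1,0,0,0],[1,-1,0,0,0],[1,-1,0,0,0],[1,-1,0,0,0],[1,-1,0,0,0]]]}}

```text
clock: 29.78
tcp_pos: [0.5048, 0.0935, 0.2044]
ee_rot: [[-0.359, 0.933, 0.0], [0.933, 0.359, 0.0], [0.0, 0.0, -1.0]]
ft_force: [-0.2, 0.0, 0.1]
gripper_width: 0.0649
grip_force: 30.0
```

Request:
{"name": "apply_moves", "arguments": {"increments": [[[1,-1,0,0,0],[1,-1,0,0,0],[1,-1,0,0,0],[1,-1,0,0,0],[1,-1,0,0,0]]]}}

```text
clock: 30.2
tcp_pos: [0.5407, 0.0002, 0.2044]
ee_rot: [[-0.359, 0.933, 0.0], [0.933, 0.359, 0.0], [0.0, 0.0, -1.0]]
ft_force: [-0.0, -0.1, -0.5]
gripper_width: 0.0652
grip_force: 30.0
```

Request:
{"name": "apply_moves", "arguments": {"increments": [[[1,-1,0,0,0],[1,-1,0,0,0],[1,-1,0,0,0],[1,-1,0,0,0],[1,-1,0,0,0]]]}}

```text
clock: 30.62
tcp_pos: [0.5766, -0.0931, 0.2044]
ee_rot: [[-0.359, 0.933, 0.0], [0.933, 0.359, 0.0], [0.0, 0.0, -1.0]]
ft_force: [-0.2, 0.4, -0.4]
gripper_width: 0.065
grip_force: 30.0
```

Request:
{"name": "apply_moves", "arguments": {"increments": [[[1,-1,0,0,0],[1,-1,0,0,0],[1,-1,0,0,0],[1,-1,0,0,0],[1,-1,0,0,0]]]}}

```text
clock: 31.03
tcp_pos: [0.6125, -0.1864, 0.2044]
ee_rot: [[-0.359, 0.933, -0.0], [0.933, 0.359, 0.0], [0.0, 0.0, -1.0]]
ft_force: [-0.2, 0.4, -0.7]
gripper_width: 0.0654
grip_force: 30.0
```

Request:
{"name": "apply_moves", "arguments": {"increments": [[[1,-1,-0.3,0,0],[1,-1,-0.3,0,0],[1,-1,-0.2,0,0],[1,-1,0,0,0],[1,-1,0,0,0]]]}}

```text
clock: 31.45
tcp_pos: [0.6333, -0.2855, 0.2045]
ee_rot: [[-0.359, 0.933, -0.0], [0.933, 0.359, 0.0], [0.0, -0.0, -1.0]]
ft_force: [-0.5, -0.5, -0.9]
gripper_width: 0.0655
grip_force: 30.0
```

Run:
```python
from h import *
read_camera("wrist")
s,w=look("w14.png");print(s["tcp_pos"],s["gripper_width"],s["qpos"].round(0))
for l,z in(("jar_large",.077),):
    for o in outline_of("wrist",l)[:2]:
        P=np.array([w_at_z(w,s,q,z)[:2] for q in contour(o)]).astype(np.float32);c=cv2.minEnclosingCircle(P);print(l,round(o["p"],2),np.round(o["location"]),c)
        plan([*c[0],.1096])
```

```text
[ 0.63343243 -0.28740852  0.20370028] 0.06548705298444553 [-31.  40.  60.  -0.  80. -52.]
jar_large 0.95 [251. 148.] ((0.6196615695953369, -0.25130340456962585), 0.04283943399786949)
yaw 21.0 turn units -0.0 q6 after -51.5 shift units xyz [np.float64(1.79), np.float64(-0.03), np.float64(4.7)]
```

View pics/w14.png

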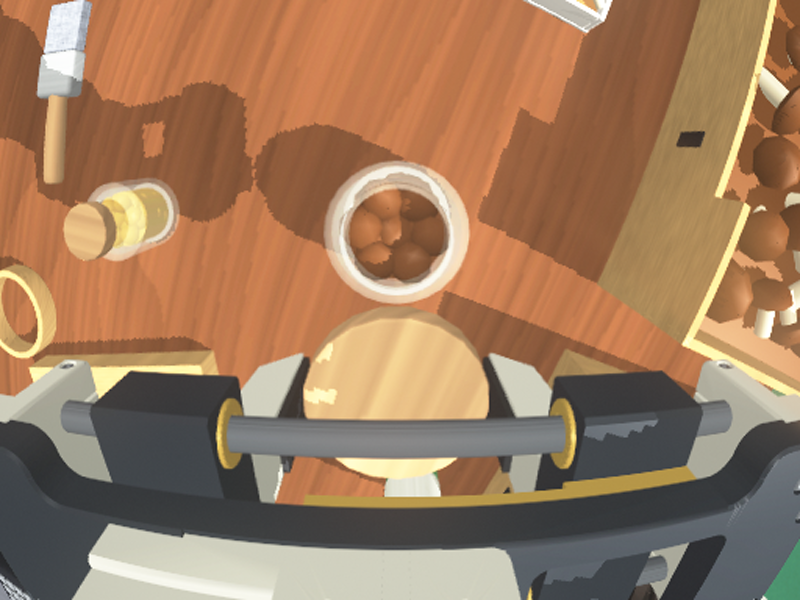

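Request:
{"name": "apply_moves", "arguments": {"increments": [[[1,0.6,0,0,0],[1,0.6,-0.03,0,0],[1,0.57,0,0.5,0],[1,0,0,0.8,0],[1,0,0,0.8,0]]]}}

```text
clock: 32.07
tcp_pos: [0.6202, -0.2497, 0.1627]
ee_rot: [[-0.361, 0.933, 0.001], [0.933, 0.361, -0.0], [-0.001, 0.001, -1.0]]
ft_force: [0.5, 0.1, -0.6]
gripper_width: 0.0651
grip_force: 30.0
```

Request:
{"name": "apply_moves", "arguments": {"increments": [[[1,0,0,0.8,0],[1,0,0,0.6,0],[1,0,0,0.3,0],[1,0,0,0.1,0],[1,0,0,0,0]]]}}

```text
clock: 32.48
tcp_pos: [0.6203, -0.2515, 0.1257]
ee_rot: [[-0.359, 0.933, -0.0], [0.933, 0.359, 0.0], [0.0, -0.0, -1.0]]
ft_force: [0.9, 0.3, -0.4]
gripper_width: 0.0655
grip_force: 30.0
```

Run:
```python
from h import *
plan([.6197,-.2513,.1096],21)
```

```text
yaw 21.1 turn units 0.01 q6 after -49.7 shift units xyz [np.float64(0.02), np.float64(-0.02), np.float64(0.81)]
```

Request:
{"name": "apply_moves", "arguments": {"increments": [[[1,0.02,-0.02,0.2,0],[1,0,0,0.2,0],[1,0,0,0.2,0],[1,0,0,0.15,0],[1,0,0,0,0]]]}}

```text
clock: 32.9
tcp_pos: [0.6195, -0.2515, 0.1099]
ee_rot: [[-0.359, 0.933, -0.001], [0.933, 0.359, 0.001], [0.001, -0.001, -1.0]]
ft_force: [-0.2, 1.2, -0.4]
gripper_width: 0.0656
grip_force: 30.0
```

Request:
{"name": "apply_moves", "arguments": {"increments": [[[1,0,0,0.1,0],[1,0,0,0.1,0],[1,0,0,0,0]]]}}

```text
clock: 33.15
tcp_pos: [0.6199, -0.2518, 0.1096]
ee_rot: [[-0.359, 0.933, 0.001], [0.933, 0.359, -0.001], [-0.001, 0.001, -1.0]]
ft_force: [-6.3, 2.9, 15.2]
gripper_width: 0.0652
grip_force: 30.0
```

Home. Release, retreat, and verify all.

Request:
{"name": "apply_moves", "arguments": {"increments": [[[1,0,0,-0.15,0],[-0.3,0,0,0,0],[-0.6,0,0,0,0],[-0.7,0,0,-0.3,0],[-0.7,0,0,-1,0]]]}}

```text
clock: 33.57
tcp_pos: [0.6181, -0.2508, 0.1326]
ee_rot: [[-0.359, 0.933, -0.006], [0.933, 0.359, 0.003], [0.005, -0.004, -1.0]]
ft_force: [-0.1, 0.8, -0.0]
gripper_width: 0.0768
grip_force: 0.0
```

Request:
{"name": "apply_moves", "arguments": {"increments": [[[-0.7,0,0,-1,0],[-0.7,0,0,-1,0],[-0.7,-1,0,-1,0],[-0.7,-1,0,0,0],[-0.7,0,0,0,0]]]}}

```text
clock: 33.98
tcp_pos: [0.6352, -0.2924, 0.1974]
ee_rot: [[-0.357, 0.934, 0.004], [0.934, 0.357, -0.003], [-0.004, 0.002, -1.0]]
ft_force: [-0.8, 0.8, -1.4]
gripper_width: 0.0782
grip_force: 0.0
```

Run:
```python
from h import *
s,w=look("w15.png");print(s["tcp_pos"],s["ft_force"])
for l,z in(("lid_large",.109),("jar_large",.077),("lid_small",.094)):
    for o in outline_of("wrist",l)[:2]:
        P=np.array([w_at_z(w,s,q,z)[:2] for q in contour(o)]).astype(np.float32);print(l,round(o["p"],2),np.round(o["location"]),cv2.minEnclosingCircle(P))
t=read_camera("top")["color"];c=read_camera("scene")["color"]
a=cv2.resize(c[100:300,100:430],(792,480),interpolation=cv2.INTER_CUBIC);save("fin.png",a)
```

```text
[ 0.63429384 -0.29052058  0.19585449] [-0.61961167  0.63160296  0.14295593]
lid_large 0.7 [254. 151.] ((0.6201410293579102, -0.2528405785560608), 0.03257095813751221)
jar_large 0.97 [255. 112.] ((0.61945641040802, -0.25116074085235596), 0.042354222387075424)
lid_small 0.97 [ 51. 146.] ((0.43424832820892334, -0.30948108434677124), 0.022608373314142227)
```

View pics/fin.png

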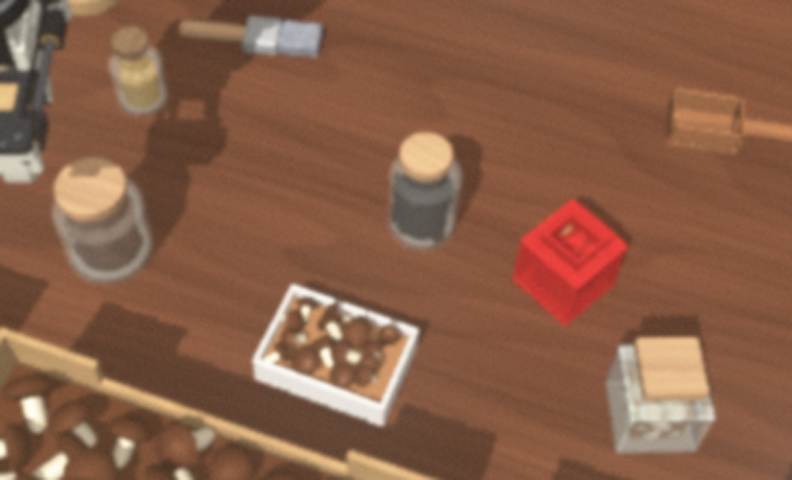

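All four lids sit level on their jars: small (130,42), medium (425,155), large (90,188) and square (672,368). The tray and the red jar have not moved.

```bash
python3 -c "
from plant import workorder;print(workorder.sign_off())"
```

```text
the job is handed in; nothing more can be done
None
```

I put all four lids on their own jars, each pressed down until it met the rim, and handed the job in at about 34 s of the 112 s; sign-off gave no pass or fail.

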